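# Reset the display-light controller

## Robot

A 7-joint arm with a two-finger parallel gripper is mounted at the origin on the work surface. World frame = base frame: x ahead of the robot, y to its left, z up, the work surface at z = 0. Lengths are in m, angles in rad, forces in N, time in s.
With the tool pointing down it reaches from about 0.425 to 0.875 m from the base axis. Payload 4.7 kg.
Tool frame: the origin (TCP) lies on the centre line of the jaws, within the pads' length; the fingertips stand 22 mm ahead of it and the grasp point (between the pads) lies 3 mm ahead of it (tip_extent is the distance from the TCP to the fingertips, in m); x points along the fingers, y is the direction in which the jaws open and shut, and the axes are right-handed (so a half turn about x gives the same grasp; the last joint's range is limited). The gripper opens to 87 mm and grips with 3 to 60 N. Pads are 19 mm wide; open, the fingers measure 117 mm over their backs; the gripper's body (75 mm by 190 mm) begins 51 mm behind the grasp point.
Start: joints at [-1.139, 0.321, -0.07, 1.45, 0.023, 1.371, -0.057], TCP at [0.264, 0.594, 0.245] pointing down, gripper open.
Joint ranges: [-2.86, 2.86], [-0.3, 2.09], [-1.38, 1.24], [0.06, 2.45], [-1.56, 4.7], [0.09, 2.05], [-2.69, 2.69]. Speed limits (rad/s): [2.57, 2.57, 3.14, 3.14, 3.14, 3.14, 3.14].

## Interface

Orientations are given as [roll, pitch, yaw] about the fixed x, y, z axes, in that order (R = Rz(yaw) Ry(pitch) Rx(roll)).
In Python, from rig import * gives the robot as it stands. The module is installed in compiled form; this text tells all that it offers.
- The arm moves only by the tool step_arm, never from a script. Its argument "steps" is a list of rows, each a list of 7 numbers: the turn, a rotation vector about the tool's x, y, z in degrees, then the shift along the tool's x, y, z in cm, then the closure in counts, from 0 (fully open) to 255 (shut). A call has 1 to 8 rows; each row shifts and turns the commanded pose from where the row before left it, along the tool's axes as they then stand; what a row does not reach is not made up. A row lasts 1/8 s, in which the tool goes at most 62.5 mm and 10.7 degrees, less where a joint would pass 70% of its speed; a pose out of reach is approached as far as the arm can. A call is refused whole if a number of a shift passes 6.25 or a number of a turn 10.7, either way. A call with a gripper value outside its range is refused whole. The fingers move at their own pace and stop on an object; the grip force is fixed at half the most. Time passes only in rows, so rows that do not move let the fingers close. It gives the time, the measured TCP pose, the force and the opening at its end, in the units of the state.
- read_state(): the state, without advancing time (a new reading comes with each control period).
- capture(name): name is "side" or "top" or "wrist"; returns the picture (400x640x3 uint8, red, green, blue); there is no depth.
- get_calibration(name): a dict with "fx", "fy", "cx", "cy" (pixels), "dist" ([k1, k2, p1, p2, k3] as OpenCV has them; the pictures are not rectified), "rvec" (rotation vector, rad) and "tvec" (3), from world to camera coordinates, as OpenCV has them; the wrist camera has in their place "T_tool_cam" (4x4, takes a point from camera to tool coordinates, whose origin is the TCP and whose axes are the tool frame's). Camera axes: x right, y down, z forward; pixel columns grow to the right and rows downward; lengths in m; the calibration is good to about 2 mm. A picture is of the moment at which its call begins: read the wrist's pose just before it. get_calibration takes no time and is no camera call.
- finish_job(): hands the job in, once; it reports no verdict.
The state is a dict: "t": time; "joint_positions": joint angles; "qvel": joint speeds; "tau": joint torques, N m; "tcp_pos": TCP position; "ee_rot": TCP orientation; "wrist_force": force on the tool from outside, world axes, zero at the start; "torque": the same for the moment, N m; "gripper_width": finger opening in m.
Only numpy, scipy, OpenCV 4.12 (cv2) and the standard library are available. Lean on these libraries where they do the work, as an engineer would, in place of code of your own. Each camera call takes 0.05 s, during which the arm holds its last target.

## Task

The shelf lights have tripped: draw the red-headed guard pin up out of the reset hole in the controller's lid and park it upright in the yellow notch at the controller's side, hanging by its collar, and let go of it. Then take the orange stylus out of its stand, reach its tip down through the reset hole and press the recessed button all the way down, and finish while still gripping the stylus and holding the button down. Leave the stones and the box of crystals where they stand.

Things in the scene. Friction and masses are not known exactly. Their poses are not given: they have to be found in the camera images.
- controller: White-lidded grey box fixed to the table, 150 (its x) x 110 (its y) x 70 mm high; origin at the centre of its underside, z up. The lid is 20 mm thick; the box is hollow below it. On its +y side a yellow fork sticks out 40 mm, level with the lid's top and 12 mm thick: two arms 14 mm wide with a slot 18 mm wide between them, open upwards, downwards and at its outer (+y) end.
- hole (a point): Centre of the reset hole's mouth, on the lid's top face 70 mm above the table, with a blue ring round it; axes as the controller's. Hole 16 mm in diameter, straight through the 20 mm lid. The button's top lies 30 mm below this point, centred under the hole, 24 mm in diameter.
- notch (a point): Middle of the yellow fork's slot (on its centre line, half-way along its 40 mm), at the height of the fork's top face (70 mm above the table); 75 mm from the hole along the controller's +y. Axes as the controller's; the slot runs along y.
- reset_button (a joint): Travel of the green button inside the controller: 0 up, 0.006 m fully down. Spring: starts to move at about 1.5 N, fully down at 5 N; springs back when let go.
- pin: Loose steel guard pin of 70 g, standing in the reset hole at the start; z along it, up. Origin at the middle of its collar's underside, which rests on the lid. Below: shank 14 mm in diameter, 21 mm long. Above: steel collar 28 mm in diameter, 5 mm thick, then a red round head 18 mm in diameter, 34 mm tall.
- pin_head (a point): Centre of the pin's red head, the place to grip: 22 mm above the collar's underside.
- stand_hole (a point): Centre of the mouth of the 11 mm bore in the stylus stand, a dark wooden block 60 x 60 mm, 60 mm high, fixed to the table.
- stylus: Loose stylus of 50 g, standing upright in the stand at the start with its guard resting on the stand's top; z along it, towards the handle's end. Origin at the middle of the guard's underside. Below: steel shaft 8 mm in diameter with a round end, 54 mm long. Above: black round guard 22 mm in diameter, 4 mm thick, then an orange round handle 16 mm in diameter, 62 mm long.
- stylus_handle (a point): Centre of the stylus's orange handle, the place to grip: 35 mm above the guard's underside.
- stylus_tip (a point): The lower end of the stylus's shaft, 54 mm below the guard's underside and 89 mm below stylus_handle.
- amethyst_box: Bystander; leave it where it stands. Navy tray 90 x 90 mm, about 40 mm high, with four purple crystal clusters; origin at the centre of its underside.
- rose_sphere: Bystander; leave it where it stands. Pink polished ball on a wooden foot, 72 mm across, 81 mm high; origin under its centre.
- citrine: Bystander; leave it where it stands. Golden crystal cluster, 85 mm across, about 85 mm high; origin under its centre.
- blue_stone: Bystander; leave it where it stands. Blue polished upright stone, 64 mm across, 95 mm high; origin under its centre.
- green_stone: Bystander; leave it where it stands. Green polished stone, 48 mm across, 55 mm high; origin under its centre.
- black_stone: Bystander; leave it where it stands. Black polished stone, 52 mm across, 45 mm high; origin under its centre.
- amethyst: Bystander; leave it where it stands. Purple crystal cluster, 90 mm across, about 80 mm high; origin under its centre.
There are look-alikes about, which are no part of the job. Leave any white look-alike of the stylus alone.

How it is judged:
On the way, in this order (a step that is already met when the one before it is completed fails the run):
1. the guard pin is drawn clear out of the reset hole (z of pin_head in the frame of hole above 0.044 m), for 0.1 s.
2. the guard pin hangs upright by its collar in the notch and is let go (x of pin_head in the frame of notch between -0.006 and 0.006 m and y of pin_head in the frame of notch between -0.017 and 0.016 m and z of pin_head in the frame of notch between 0.018 and 0.026 m and angle between pin_head's own z axis and vertical below 0.15 rad and contact force between each of the arm, the fingers and pin below 0.05 N), for 0.3 s.
3. the gripped stylus reaches through the hole and presses the button down (value of joint reset_button above 0.0045 m and contact force between stylus and controller above 1 N and horizontal distance between stylus_tip and hole below 0.011 m and z of stylus_tip in the frame of hole below -0.03 m and contact force between the fingers and stylus above 1 N), for 0.2 s.
At the end, for the whole second after the job is handed in: Gripped stylus, tip through the hole within 11 mm of its centre, holds the button at least 4.5 of 6 mm down; pin hangs untouched in the notch, upright within 0.15 rad, within 6 mm of the centre line and 17 mm of the middle, collar within 4 mm of the fork's top; both at rest (all of step 2 and all of step 3 and linear speed of each of pin, stylus below 0.02 m/s); the arm keeps its last pose, push and grip.
It fails at once if a bystander is pushed more than 30 mm or knocked over (distance of any of amethyst_box, rose_sphere, citrine, blue_stone, green_stone, black_stone, amethyst from where it was at the start of the episode above 0.03 m or angle between any of amethyst_box, rose_sphere, citrine, blue_stone, green_stone, black_stone, amethyst's own z axis and vertical above 0.5 rad).
It also fails if it takes over 56 s, if anything falls off the work surface, if the arm or the gripper's body presses on something with over 40 N, if the wrist force passes 120 N, or if a joint passes its speed limit or range.

## Working session

There is one attempt and no reset: what is moved stays moved. The work goes in short steps, Python scripts to look and compute and a tool call to move; the robot and the scene stay as the last step left them, time stands still between calls to the robot, and variables do not carry over. Pictures are saved under pics/ and viewed, and the job is handed in when it is done.

Besides the shell and the picture viewer there is one more tool, called after ">>>" as name(argument=value, ...) on one line, values as JSON. step_arm: Moves the arm, as the interface text tells. Its arguments: {"type":"object","properties":{"steps":{"type":"array","items":{"type":"array","items":{"type":"number"}}}},"required":["steps"]}

```bash
mkdir -p pics; python3 - <<'E'
from rig import *
import cv2
s=read_state();print({k:(v if not hasattr(v,'round') else v) for k,v in s.items()})
for n in ("side","top","wrist"):
    im=capture(n);cv2.imwrite(f"pics/{n}0.png",im[:,:,::-1]);print(n,get_calibration(n))
E
```

```text
{'t': 0.0, 'joint_positions': array([-1.13891843,  0.32183598, -0.0700929 ,  1.45171047,  0.02258899,
        1.37084122, -0.05694226]), 'qvel': array([-0.00182383,  0.00134702,  0.00031308,  0.00114675,  0.00035372,
        0.00043825,  0.00086303]), 'tau': array([-9.27475921e-04, -4.91292536e+01, -4.04242063e-01, -3.12533355e+01,
       -6.38842466e-02,  4.37780970e-02,  1.87175183e-04]), 'tcp_pos': array([0.26354094, 0.59358125, 0.24343534]), 'ee_rot': array([-1.52624273,  1.56878841, -1.94402597]), 'wrist_force': array([ 0.1172329 , -0.94355455, -0.03692659]), 'torque': array([ 0.03907939, -0.05052674,  0.01242636]), 'gripper_width': 0.0871210775526483}
side {'fx': 468.4334249536406, 'fy': 468.4334249536406, 'cx': 316.68609471809697, 'cy': 196.64780264792577, 'dist': array([0.02454597, 0.        , 0.        , 0.        , 0.        ]), 'rvec': array([ 2.36624383, -0.34988622,  0.1550392 ]), 'tvec': array([-0.51549384,  0.24759292,  1.03441059])}
top {'fx': 397.20777869528996, 'fy': 397.20777869528996, 'cx': 321.0403365348046, 'cy': 194.57781233049897, 'dist': array([-0.07458962,  0.        ,  0.        ,  0.        ,  0.        ]), 'rvec': array([ 2.13241588, -2.15292884,  0.1968645 ]), 'tvec': array([0.0834514 , 0.60062267, 0.97828649])}
wrist {'fx': 306.1423700742389, 'fy': 306.1423700742389, 'cx': 329.9168571563861, 'cy': 200.06219606380634, 'dist': array([-0.05891242,  0.        ,  0.        ,  0.        ,  0.        ]), 'T_tool_cam': array([[-4.76258283e-04, -2.49477239e-01,  9.68380545e-01,
        -1.39925812e-01],
       [ 9.99999882e-01, -2.53386373e-05,  4.85281138e-04,
        -7.11174625e-05],
       [-9.65291551e-05,  9.68380662e-01,  2.49477221e-01,
        -6.78654395e-02],
       [ 0.00000000e+00,  0.00000000e+00,  0.00000000e+00,
         1.00000000e+00]])}
```

View pics/side0.png

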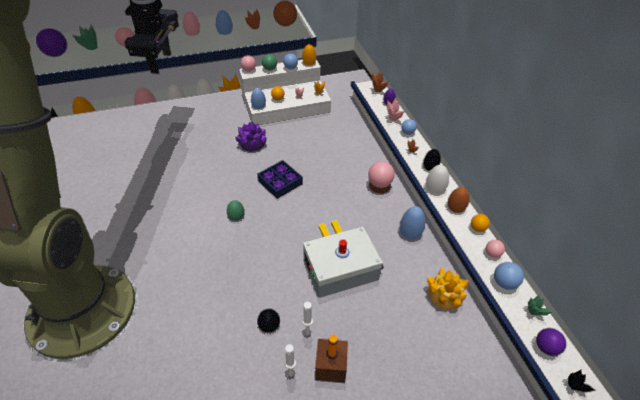

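View pics/top0.png

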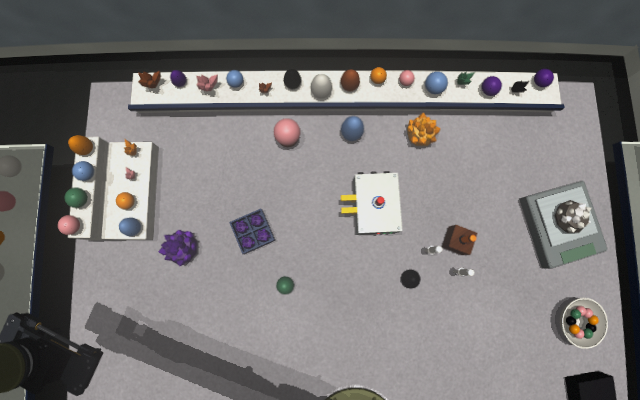

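View pics/wrist0.png

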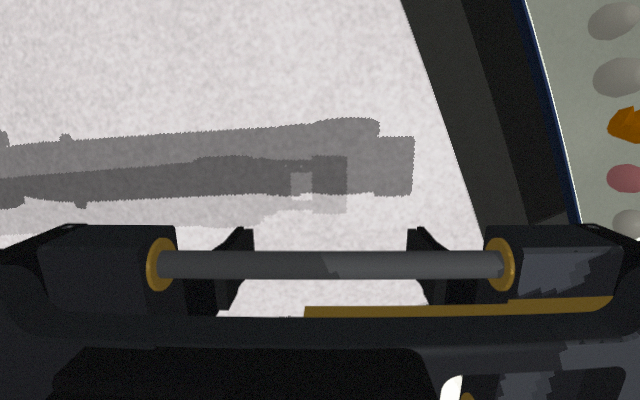

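The side view shows the controller at (343,258) with the red pin head at (343,246). The orange stylus is at (333,346) in the brown stand. Two white look-alikes stand at (307,315) and (290,357). In the top view the pin is at (380,201), the fork at (348,204), the orange handle at (473,238), and the white ones at (430,250) and (462,272). I'll enlarge these.

```bash
python3 - <<'E'
import cv2
a=cv2.imread("pics/top0.png")[160:290,330:490];cv2.imwrite("pics/topc.png",cv2.resize(a,None,fx=5,fy=5,interpolation=cv2.INTER_CUBIC)[:600])
cv2.imwrite("pics/topc.png",cv2.resize(a,(720,585),interpolation=cv2.INTER_CUBIC))
b=cv2.imread("pics/side0.png")[210:390,250:400];cv2.imwrite("pics/sidec.png",cv2.resize(b,(500,600),interpolation=cv2.INTER_CUBIC))
E
```

```text
(no output)
```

View pics/topc.png

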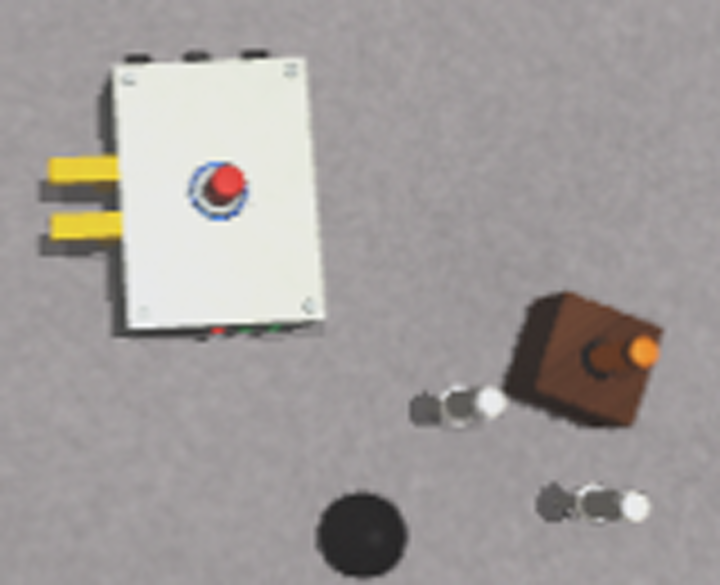

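View pics/sidec.png

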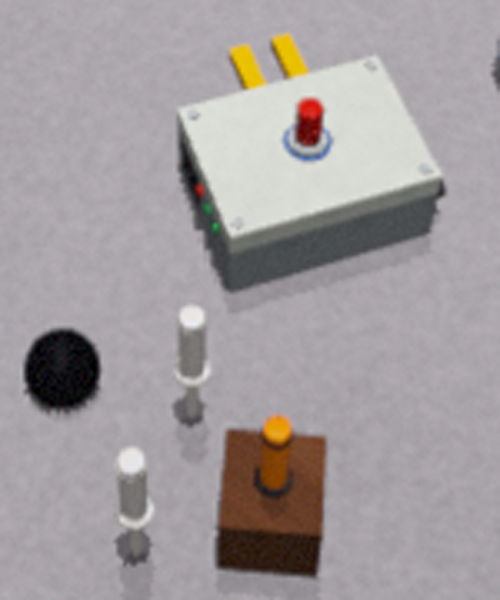

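The close crops confirm the choice. The pin's red head tops out at topc (229,182) and the blue ring is centred at (218,191). The orange handle top is at (644,351) on the brown stand, and the two white look-alikes are set apart from it. Next I'll compute positions.

```bash
cat > h.py <<'E'
from rig import *
import numpy as np, cv2
from scipy.spatial.transform import Rotation as Ro
def cam(n,pose=None):
    c=get_calibration(n);K=np.array([[c['fx'],0,c['cx']],[0,c['fy'],c['cy']],[0,0,1.]])
    if n=='wrist':
        s=pose; T=np.eye(4);T[:3,:3]=Ro.from_euler('xyz',s['ee_rot']).as_matrix();T[:3,3]=s['tcp_pos'];T=T@np.array(c['T_tool_cam']);R=T[:3,:3].T;t=-R@T[:3,3]
    else: R=cv2.Rodrigues(c['rvec'])[0];t=np.array(c['tvec'])
    return K,c['dist'],R,t
def atz(n,px,z,pose=None):
    K,d,R,t=cam(n,pose);u=cv2.undistortPoints(np.array([[px]],float),K,d)[0,0]
    r=R.T@np.array([u[0],u[1],1]);o=-R.T@t;return o+r*(z-o[2])/r[2]
def proj(n,P,pose=None):
    K,d,R,t=cam(n,pose);return cv2.projectPoints(np.atleast_2d(P).astype(float),cv2.Rodrigues(R)[0],t,K,d)[0][:,0]
def rot(): return Ro.from_euler('xyz',read_state()['ee_rot']).as_matrix()
E
python3 - <<'E'
from h import *
np.set_printoptions(precision=4,suppress=True)
T=lambda x,y:(330+x/4.5-.4,160+y/4.5-.4); S=lambda x,y:(250+x/3.333-.35,210+y/3.333-.35)
L=[atz('top',T(*p),.07)[:2] for p in [(112,65),(304,58),(325,320),(130,328)]]
print(np.array(L),np.mean(L,0),[np.linalg.norm(L[i]-L[(i+1)%4]) for i in range(4)])
x=L[0]-L[3]+L[1]-L[2];print('yaw ctrl x',np.degrees(np.arctan2(x[1],x[0])))
L2=[atz('side',S(*p),.07)[:2] for p in [(181,110),(377,58),(441,182),(232,238)]]
print('side',np.array(L2),np.mean(L2,0))
print('ring',atz('top',T(218,191),.07),atz('side',S(308,141),.07))
print('pintop',atz('top',T(229,182),.109),atz('side',S(310,103),.109))
print('stytop',atz('top',T(644,351),.126),atz('side',S(277,426),.126),'guard',atz('top',T(600,357),.062),atz('side',S(273,483),.062))
print('whites',[atz('top',T(*p),.12) for p in [(491,402),(635,507)]], 'black',atz('top',T(362,535),.03))
for n,p,z in [('blue',(353,128),.05),('citr',(423,130),.04),('rose',(288,131),.04),('tray',(252,232),.03),('green',(285,285),.03)]: print(n,atz('top',p,z))
print(rot())
E
```

```text
[[ 0.6506 -0.0082]
 [ 0.654  -0.1185]
 [ 0.5042 -0.124 ]
 [ 0.501  -0.0146]] [ 0.5774 -0.0663] [np.float64(0.11034686736542475), np.float64(0.14989538563426766), np.float64(0.10948969798205786), np.float64(0.14967890004448664)]
yaw ctrl x 2.2672732450900983
side [[ 0.5033 -0.0146]
 [ 0.6501 -0.0096]
 [ 0.6526 -0.1218]
 [ 0.5062 -0.1237]] [ 0.5781 -0.0674]
ring [ 0.5775 -0.0663  0.07  ] [ 0.5788 -0.0647  0.07  ]
pintop [ 0.5767 -0.0661  0.109 ] [ 0.5789 -0.0624  0.109 ]
stytop [ 0.4813 -0.2826  0.126 ] [ 0.4822 -0.281   0.126 ] guard [ 0.4817 -0.2826  0.062 ] [ 0.4812 -0.284   0.062 ]
whites [array([ 0.4559, -0.2   ,  0.12  ]), array([ 0.3995, -0.2747,  0.12  ])] black [ 0.3838 -0.1493  0.03  ]
blue [ 0.7809 -0.0096  0.05  ]
citr [ 0.7785 -0.2013  0.04  ]
rose [0.7768 0.1644 0.04  ]
tray [0.5076 0.2576 0.03  ]
green [0.3719 0.1717 0.03  ]
[[-0.0005  0.4057  0.914 ]
 [-0.0014  0.914  -0.4057]
 [-1.     -0.0015  0.0001]]
```

>>> step_arm(steps=[[0, 0, 0, 0, -3, 3.5, 0], [0, 0, 0, 0, -3, 3.5, 0], [0, 0, 0, 0, -3, 3.5, 0], [0, 0, 0, 0, -3, 3.5, 0], [0, 0, 0, 0, -3, 3.5, 0], [0, 0, 0, 0, -3, 3.5, 0], [0, 0, 0, 0, -3, 3.5, 0], [0, 0, 0, 0, -3, 3.5, 0]])

```text
t: 1.15
tcp_pos: [0.4227, 0.2596, 0.2444]
ee_rot: [1.486, 1.571, 1.068]
wrist_force: [-0.1, -0.2, -0.8]
gripper_width: 0.087
```

>>> step_arm(steps=[[0, 0, 0, 0, -3, 3.5, 0], [0, 0, 0, 0, -3, 3.5, 0], [0, 0, 0, 0, -3, 3.5, 0], [0, 0, 0, 0, -3, 3.5, 0], [0, 0, 0, 0, -3, 3, 0], [0, 0, 0, 0, -3, 3, 0], [0, 0, 0, 0, -2.5, 2.5, 0], [0, 0, 0, 0, 0, 0, 0]])

```text
t: 2.15
tcp_pos: [0.545, -0.0212, 0.2444]
ee_rot: [-1.189, 1.569, -1.612]
wrist_force: [0.2, 0.4, -0.2]
gripper_width: 0.0869
```

```bash
cat > snap.py <<'E'
import sys
from h import *
np.set_printoptions(precision=4,suppress=True)
s=read_state();im=capture(sys.argv[1]);cv2.imwrite(sys.argv[2],im[:,:,::-1])
print(s['t'],s['tcp_pos'],s['ee_rot'],s['wrist_force'],s['gripper_width'],s['joint_positions']);print(rot())
import pickle;pickle.dump(s,open(sys.argv[2]+'.pkl','wb'))
E
python3 snap.py wrist pics/w1.png
```

```text
2.15 [ 0.545  -0.0212  0.2444] [-1.1888  1.5692 -1.6125] [ 0.1982  0.3983 -0.1704] 0.08686895310881917 [-0.4573  0.0975  0.4798  1.7295 -0.0447  1.3258  1.1785]
[[-0.0005  0.4084  0.9128]
 [-0.      0.9128 -0.4084]
 [-1.     -0.0003 -0.0005]]
```

View pics/w1.png

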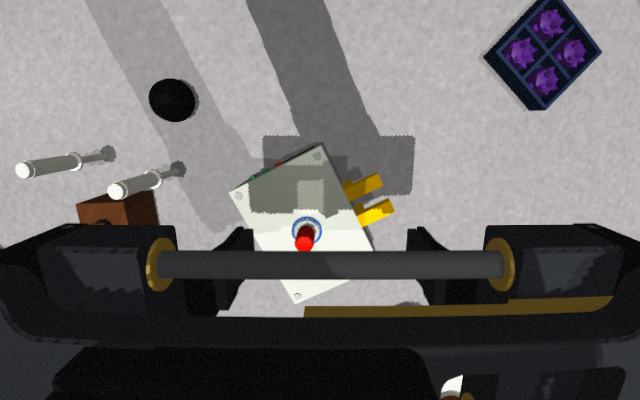

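```bash
python3 - <<'E'
import cv2
a=cv2.imread("pics/w1.png")[140:270,220:400];cv2.imwrite("pics/w1c.png",cv2.resize(a,(792,572),interpolation=cv2.INTER_CUBIC))
E
```

```text
(no output)
```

View pics/w1c.png

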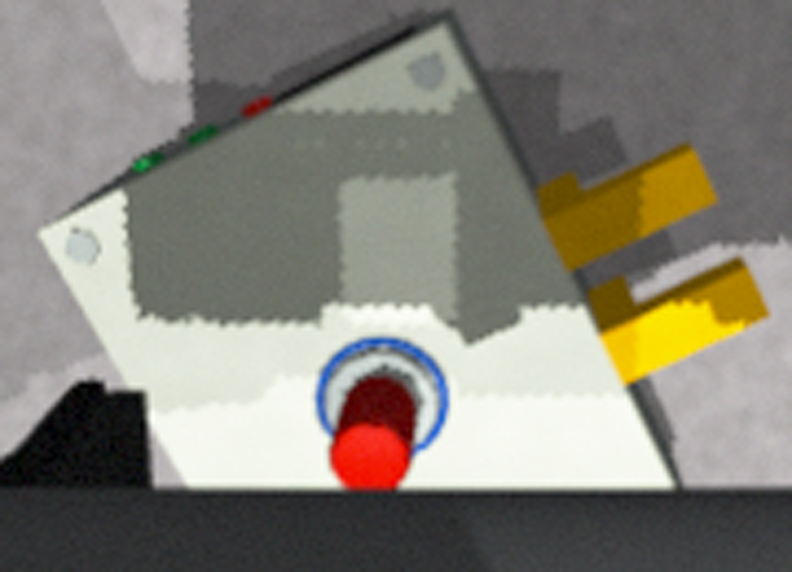

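```bash
python3 - <<'E'
from h import *
import pickle
np.set_printoptions(precision=4,suppress=True)
s=pickle.load(open('pics/w1.png.pkl','rb'))
W=lambda x,y,z=.07:atz('wrist',(220+x/4.4-.4,140+y/4.4-.4),z,s)[:2]
A,B=W(452,12),W(40,233);print('A,B',A,B,np.linalg.norm(A-B))
print('tips',*[W(*p) for p in [(693,147),(717,203),(742,260),(768,315)]])
m=(W(717,203)+W(742,260))/2;h=W(382,397);print('slot end',m,'ring',h,'pintop',W(371,458,.109))
v=m-h;print(np.linalg.norm(v),'yaw from y',np.degrees(np.arctan2(-v[0],v[1])))
v=A-B;print('edge yaw',np.degrees(np.arctan2(-v[0],v[1])))
T=lambda x,y:atz('top',(330+x/4.5-.4,160+y/4.5-.4),.07)[:2]
m=(T(49,184)+T(51,213))/2;v=m-T(218,191);print('top slot end',m,np.linalg.norm(v),np.degrees(np.arctan2(-v[0],v[1])))
E
```

```text
A,B [ 0.4987 -0.009 ] [ 0.5054 -0.1213] 0.11254702136372055
tips [0.5507 0.0298] [0.5655 0.03  ] [0.581  0.0302] [0.5965 0.031 ]
slot end [0.5733 0.0301] ring [ 0.577  -0.0639] pintop [ 0.5772 -0.0634]
0.0940484189362467 yaw from y 2.258703843998039
edge yaw 3.371256383256124
top slot end [0.5741 0.0286] 0.0949813964912447 2.0598640550065115
```

>>> step_arm(steps=[[0, 0, 0, 0, -1.3, 2.4, 0], [0, 0, 0, 0, -1.36, 2.33, 0], [0, 0, 0, 2.5, 0, 0, 60], [0, 0, 0, 2.5, 0, 0, 60], [0, 0, 0, 2.5, 0, 0, 60], [0, 0, 0, 2.5, 0, 0, 60], [0, 0, 0, 1.0, 0, 0, 60], [0, 0, 0, 0, 0, 0, 60]])

```text
t: 3.2
tcp_pos: [0.5769, -0.0599, 0.1342]
ee_rot: [-3.109, 1.57, 2.758]
wrist_force: [0.8, 1.1, 0.5]
gripper_width: 0.0672
```

```bash
python3 snap.py wrist pics/w2.png; python3 snap.py side pics/s2.png; python3 - <<'E'
import cv2
a=cv2.imread("pics/s2.png")[150:350,220:460];cv2.imwrite("pics/s2c.png",cv2.resize(a,(720,600),interpolation=cv2.INTER_CUBIC))
E
```

```text
3.2 [ 0.5769 -0.0599  0.1342] [-3.1086  1.5696  2.7581] [0.7875 1.1048 0.4619] 0.06716287797081155 [-0.375   0.2714  0.5036  1.7804 -0.1441  1.1274  1.3296]
[[ 0.0005  0.4049  0.9144]
 [ 0.0003  0.9144 -0.4049]
 [-1.      0.0005  0.0003]]
3.25 [ 0.5775 -0.0603  0.135 ] [1.0377 1.5702 0.6208] [ 0.3568 -0.6238  0.7002] 0.06665508486515156 [-0.3749  0.2707  0.5041  1.7794 -0.1439  1.1275  1.3296]
[[ 0.0015  0.4052  0.9142]
 [ 0.0003  0.9142 -0.4052]
 [-1.      0.0009  0.0013]]
```

View pics/w2.png

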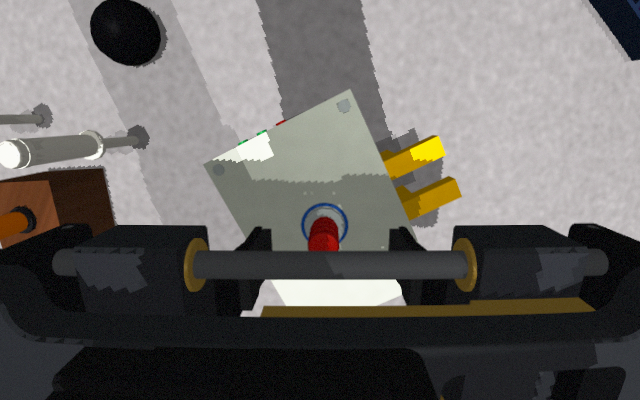

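View pics/s2c.png

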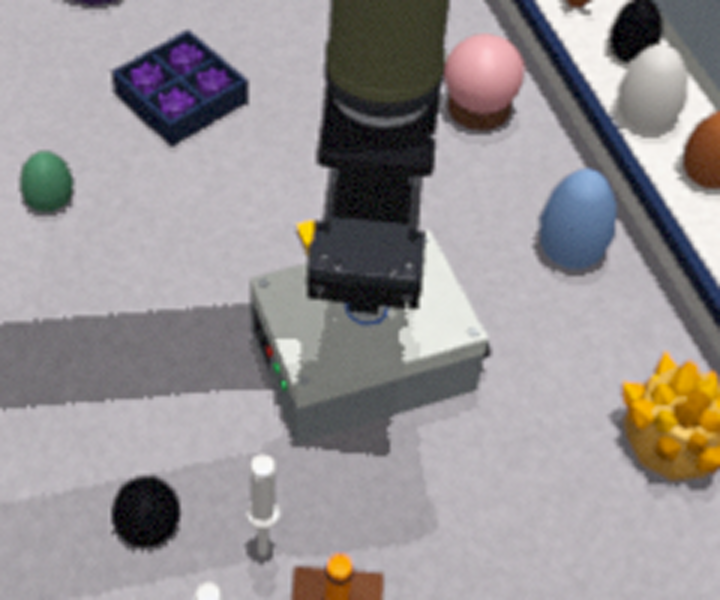

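```bash
python3 - <<'E'
from h import *
import pickle
s=pickle.load(open('pics/w2.png.pkl','rb'))
print('ring',atz('wrist',(325,222),.07,s),proj('wrist',[[.5773,-.0653,.07],[.5773,-.0653,.109]],s))
print(proj('wrist',[s['tcp_pos']-[0,0,.019]],s))
a=cv2.imread("pics/w2.png")[170:330,230:420];cv2.imwrite("pics/w2c.png",cv2.resize(a,(760,640))[:600])
E
```

```text
ring [ 0.57598347 -0.06328535  0.07      ] [[323.14935298 224.72757603]
 [321.74619741 246.63097866]]
[[329.89842107 246.75949187]]
```

View pics/w2c.png

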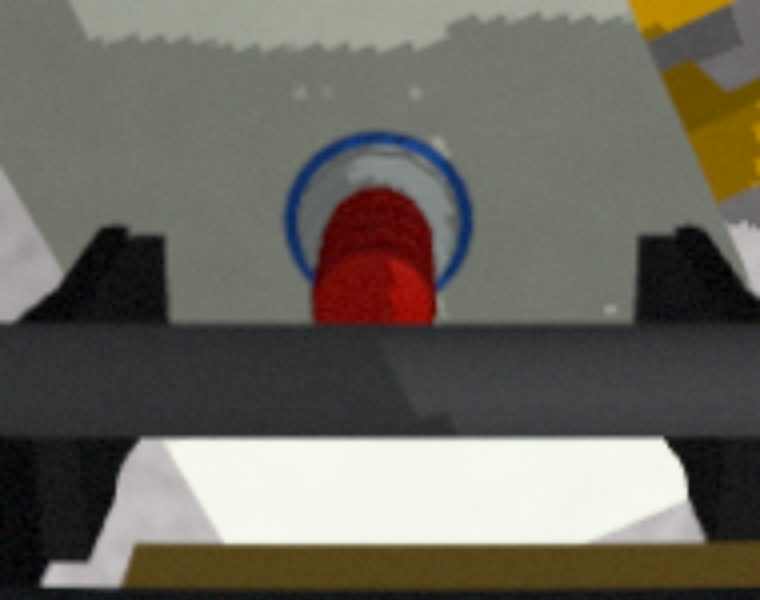

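>>> step_arm(steps=[[0, 0, 0, 0, -0.35, 0.15, 60], [0, 0, 0, 1.2, 0, 0, 60], [0, 0, 0, 1.2, 0, 0, 60], [0, 0, 0, 0.7, 0, 0, 60], [0, 0, 0, 0, 0, 0, 60]])

```text
t: 3.92
tcp_pos: [0.5765, -0.0647, 0.1025]
ee_rot: [-2.667, 1.569, -3.085]
wrist_force: [-0.6, 0.5, -0.5]
gripper_width: 0.0667
```

>>> step_arm(steps=[[0, 0, 0, 0.1, 0, 0, 255], [0, 0, 0, 0, 0, 0, 255], [0, 0, 0, 0, 0, 0, 255], [0, 0, 0, 0, 0, 0, 255], [0, 0, 0, 0, 0, 0, 255]])

```text
t: 4.55
tcp_pos: [0.5772, -0.0648, 0.1027]
ee_rot: [0.741, 1.571, 0.323]
wrist_force: [-0.5, 0.1, -0.2]
gripper_width: 0.0244
```

>>> step_arm(steps=[[0, 0, 0, 0, 0, 0, 255], [0, 0, 0, 0, 0, 0, 255], [0, 0, 0, 0, 0, 0, 255], [0, 0, 0, 0, 0, 0, 255]])

```text
t: 5.05
tcp_pos: [0.5772, -0.0648, 0.1026]
ee_rot: [1.225, 1.571, 0.807]
wrist_force: [-0.5, -0.1, 0.8]
gripper_width: 0.0172
```

>>> step_arm(steps=[[0, 0, 0, -0.5, 0, 0, 255], [0, 0, 0, -1, 0, 0, 255], [0, 0, 0, -1, 0, 0, 255], [0, 0, 0, -1, 0, 0, 255], [0, 0, 0, -0.5, 0, 0, 255], [0, 0, 0, 0, 0, 0, 255], [0, 0, 0, 0, 0, 0, 255]])

```text
t: 5.92
tcp_pos: [0.5769, -0.0648, 0.1422]
ee_rot: [-2.869, 1.57, 2.996]
wrist_force: [-0.2, -0.9, -0.9]
gripper_width: 0.0175
```

```bash
python3 snap.py wrist pics/w3.png; python3 snap.py side pics/s3.png; python3 - <<'E'
import cv2
a=cv2.imread("pics/s3.png")[150:350,220:460];a=cv2.resize(a,(400,333),interpolation=cv2.INTER_CUBIC)
b=cv2.imread("pics/w3.png")[130:330,200:440];b=cv2.resize(b,(400,333),interpolation=cv2.INTER_CUBIC)
cv2.imwrite("pics/s3c.png",cv2.hconcat([a,b]))
E
```

```text
5.925 [ 0.5769 -0.0648  0.1422] [-2.8694  1.5702  2.996 ] [-0.1756 -0.9467 -0.8641] 0.01752331474569936 [-0.3715  0.2642  0.5083  1.7716 -0.1402  1.1423  1.3336]
[[-0.0007  0.4058  0.914 ]
 [ 0.0001  0.914  -0.4058]
 [-1.     -0.0002 -0.0007]]
5.975 [ 0.5769 -0.0648  0.1421] [-2.8089  1.5701  3.0565] [ 0.2053  0.2072 -0.612 ] 0.01716949092403737 [-0.3715  0.2643  0.5083  1.7717 -0.1402  1.1422  1.3336]
[[-0.0008  0.4057  0.914 ]
 [-0.      0.914  -0.4057]
 [-1.     -0.0004 -0.0007]]
```

View pics/s3c.png

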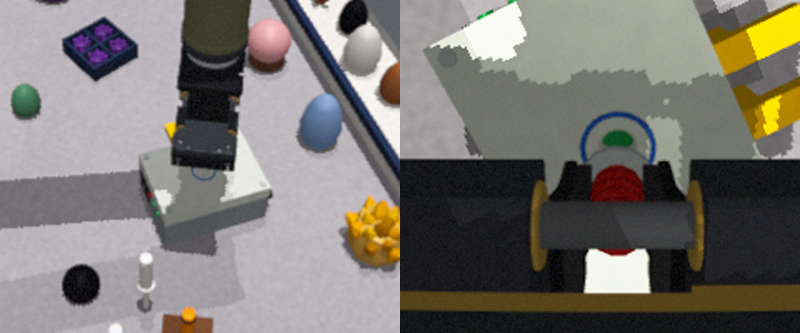

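>>> step_arm(steps=[[0, 0, 0, 0, 1.5, -0.7, 255], [0, 0, 0, 0, 1.5, -0.8, 255], [0, 0, 0, 0, 1.5, -0.8, 255], [0, 0, 0, 0, 1.5, -0.7, 255], [0, 0, 0, 0, 0.73, -0.3, 255], [0, 0, 0, 0, 0, 0, 255], [0, 0, 0, 0, 0, 0, 255]])

```text
t: 6.9
tcp_pos: [0.5744, 0.0092, 0.1426]
ee_rot: [-0.828, 1.57, -1.247]
wrist_force: [-0.0, -0.6, -1.5]
gripper_width: 0.017
```

```bash
python3 snap.py wrist pics/w4.png; python3 - <<'E'
from h import *
import pickle
s=pickle.load(open('pics/w3.png.pkl','rb'))
print('ring',atz('wrist',(331.3,219.2),.07,s))
a=cv2.imread("pics/w4.png")[130:280,230:430];cv2.imwrite("pics/w4c.png",cv2.resize(a,(800,600),interpolation=cv2.INTER_CUBIC))
E
```

```text
6.9 [0.5744 0.0092 0.1426] [-0.8283  1.5703 -1.2471] [-0.0302 -0.5625 -1.4943] 0.01695158938753305 [-0.4698  0.246   0.4683  1.7857 -0.1209  1.1381  1.1891]
[[ 0.0002  0.4069  0.9135]
 [-0.0004  0.9135 -0.4069]
 [-1.     -0.0003  0.0003]]
ring [ 0.57836023 -0.0642789   0.07      ]
```

View pics/w4c.png

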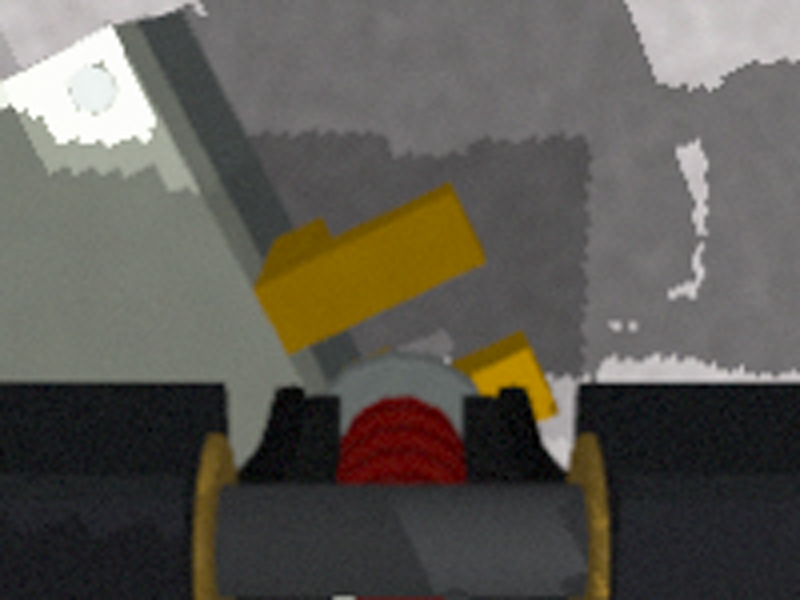

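```bash
python3 - <<'E'
from h import *
import pickle
np.set_printoptions(precision=4,suppress=True)
s=pickle.load(open('pics/w4.png.pkl','rb'))
W=lambda x,y,z=.07:atz('wrist',(230+x/4-.4,130+y/4-.4),z,s)[:2]
a,b=W(292,352),W(485,260);print('inner edge',a,b,np.linalg.norm(a-b));v=b-a;print(np.degrees(np.arctan2(-v[0],v[1])))
print('outer',W(450,187),W(455,197),'arm2',W(530,348),W(522,332),W(555,410))
# collar bottom z
u=s['tcp_pos'];zc=u[2]-.0326
print('collar left/right/top edge', W(328,385,zc+.005),W(480,385,zc+.005),W(404,352,zc+.005),'tcp',u)
y=np.deg2rad(2.3);ey=np.array([-np.sin(y),np.cos(y)]);ex=np.array([np.cos(y),np.sin(y)])
print('along x of tcp from inner edge', (u[:2]-b)@ex,(u[:2]-a)@ex, 'y from tip',(u[:2]-b)@ey,(u[:2]-a)@ey)
E
```

```text
inner edge [ 0.5664 -0.009 ] [0.5648 0.0298] 0.03885702728518975
2.3081863676298298
outer [0.5502 0.0294] [0.5522 0.0295] arm2 [0.5833 0.0309] [0.5799 0.0307] [0.5963 0.0305]
collar left/right/top edge [0.5616 0.0033] [0.5705 0.0234] [0.5615 0.0154] tcp [0.5744 0.0092 0.1426]
along x of tcp from inner edge 0.008717629094471413 0.008712077238610826 y from tip -0.020984200317051362 0.017872826571516388
```

>>> step_arm(steps=[[0, 0, 0, 0.8, 0, 0, 255], [0, 0, 0, 0.8, 0, 0, 255], [0, 0, 0, 0.8, 0, 0, 255], [0, 0, 0, 0.8, 0, 0, 255], [0, 0, 0, 0.5, 0, 0, 255], [0, 0, 0, 0.2, 0, 0, 255], [0, 0, 0, 0, 0, 0, 255]])

```text
t: 7.82
tcp_pos: [0.5744, 0.01, 0.1036]
ee_rot: [0.497, 1.571, 0.079]
wrist_force: [0.1, -0.2, -1.0]
gripper_width: 0.0172
```

```bash
python3 snap.py wrist pics/w5.png; python3 - <<'E'
from h import *
a=cv2.imread("pics/w5.png")[130:280,230:430];cv2.imwrite("pics/w5c.png",cv2.resize(a,(800,600),interpolation=cv2.INTER_CUBIC))
E
```

```text
7.825 [0.5744 0.01   0.1036] [0.4966 1.5706 0.0788] [ 0.1313 -0.1867 -0.9645] 0.017155485946282658 [-0.4604  0.2886  0.4603  1.822  -0.1451  1.0639  1.2071]
[[ 0.0004  0.4057  0.914 ]
 [ 0.0001  0.914  -0.4057]
 [-1.      0.0002  0.0003]]
```

View pics/w5c.png

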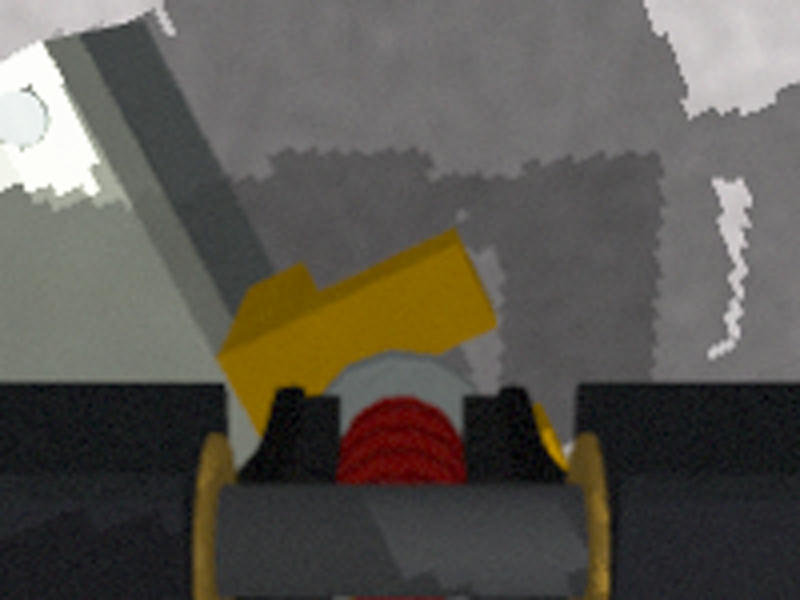

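The collar sits centred over the slot, about 1 mm above the fork. I'll lower that last bit and release.

>>> step_arm(steps=[[0, 0, 0, 0.1, 0, 0, 255], [0, 0, 0, 0, 0, 0, 255], [0, 0, 0, 0, 0, 0, 120], [0, 0, 0, 0, 0, 0, 120], [0, 0, 0, 0, 0, 0, 120], [0, 0, 0, 0, 0, 0, 120]])

```text
t: 8.62
tcp_pos: [0.5744, 0.0101, 0.1026]
ee_rot: [0.665, 1.571, 0.247]
wrist_force: [-0.6, -0.1, 0.3]
gripper_width: 0.0437
```

>>> step_arm(steps=[[0, 0, 0, -1, 0, 0, 120], [0, 0, 0, -2, 0, 0, 120], [0, 0, 0, -3, 0, 0, 120], [0, 0, 0, -3, 0, 0, 120], [0, 0, 0, -2, 0, -2, 120], [0, 0, 0, 0, 0, 0, 120]])

```text
t: 9.38
tcp_pos: [0.5567, 0.0188, 0.2149]
ee_rot: [0.836, 1.566, 0.42]
wrist_force: [0.3, -0.6, -0.4]
gripper_width: 0.0455
```

```bash
python3 snap.py wrist pics/w6.png; python3 - <<'E'
from h import *
a=cv2.imread("pics/w6.png")[130:310,200:440];cv2.imwrite("pics/w6c.png",cv2.resize(a,(800,600),interpolation=cv2.INTER_CUBIC))
E
```

```text
9.375 [0.5567 0.0188 0.2149] [0.8364 1.5664 0.4198] [ 0.3324 -0.5982 -0.4297] 0.04554747933450401 [-0.5069  0.1405  0.4688  1.7462 -0.0681  1.2665  1.1323]
[[ 0.0024  0.4051  0.9143]
 [ 0.0009  0.9143 -0.4051]
 [-1.      0.0018  0.0018]]
```

View pics/w6c.png

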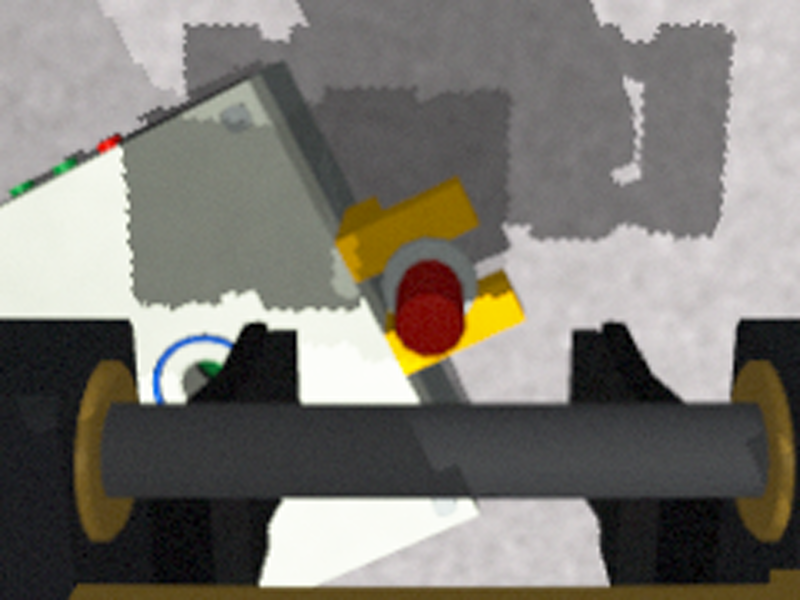

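The pin hangs upright, its collar bridging both fork arms (crop (430,270)). The hole at (205,375) is empty. Next I'll go above the stylus.

>>> step_arm(steps=[[0, 0, 0, 0, -3, 0, 120], [0, 0, 0, 0, -4, 0.5, 120], [0, 0, 0, 0, -4, 0.5, 120], [0, 0, 0, 0, -4, 0.7, 120], [0, 0, 0, 0, -4, 0.7, 120], [0, 0, 0, 0, -4, 0.7, 120], [0, 0, 0, 0, -3, 0.3, 120], [0, 0, 0, 0, 0, 0, 120]])

```text
t: 10.42
tcp_pos: [0.48, -0.2366, 0.2118]
ee_rot: [-2.005, 1.569, -2.429]
wrist_force: [-0.1, 0.1, -0.8]
gripper_width: 0.0461
```

```bash
python3 snap.py wrist pics/w7.png; python3 - <<'E'
from h import *
a=cv2.imread("pics/w7.png")[100:340,170:490];cv2.imwrite("pics/w7c.png",cv2.resize(a,(800,600),interpolation=cv2.INTER_CUBIC))
E
```

```text
10.425 [ 0.48   -0.2366  0.2118] [-2.0052  1.5687 -2.4288] [-0.0547  0.1203 -0.7995] 0.04606566184465874 [-0.2281  0.1027  0.6815  1.8027 -0.0659  1.2604  1.6182]
[[-0.0012  0.4085  0.9128]
 [-0.0001  0.9128 -0.4085]
 [-1.     -0.0006 -0.0011]]
```

View pics/w7c.png

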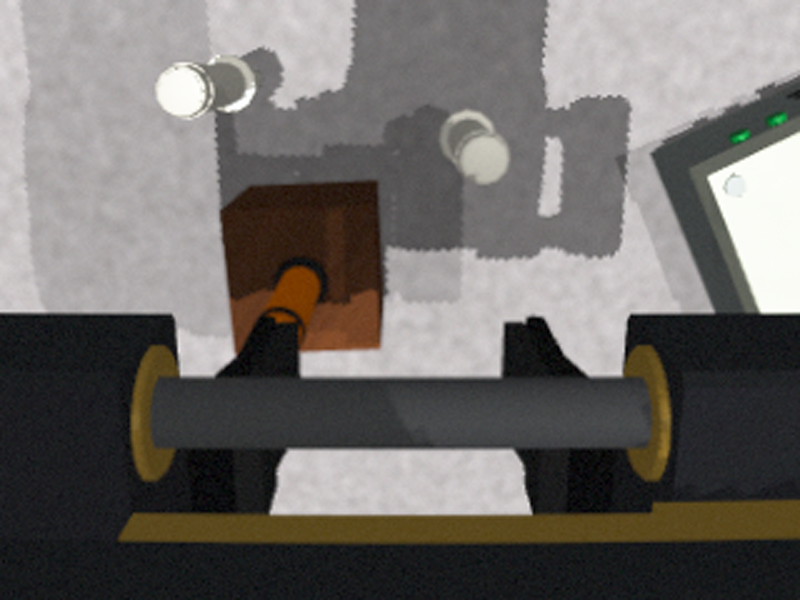

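```bash
python3 - <<'E'
from h import *
import pickle
np.set_printoptions(precision=4,suppress=True)
s=pickle.load(open('pics/w7.png.pkl','rb'))
W=lambda x,y,z:atz('wrist',(170+x/2.5-.3,100+y/2.5-.3),z,s)
print('guard',W(300,281,.062))
def tri(a,b):
    M=[]
    for n,p in (a,b):
        K,d,R,t=cam(n);u=cv2.undistortPoints(np.array([[p]],float),K,d)[0,0];P=np.c_[R,t]
        M+= [u[0]*P[2]-P[0],u[1]*P[2]-P[1]]
    v=np.linalg.svd(M)[2][-1];return v[:3]/v[3]
T=lambda x,y:('top',(330+x/4.5-.4,160+y/4.5-.4)); S=lambda x,y:('side',(250+x/3.333-.35,210+y/3.333-.35))
print('w1',tri(T(491,402),S(191,316)),'w2',tri(T(635,507),S(131,457)),'sty',tri(T(644,351),S(277,424)),'pin',tri(T(229,182),S(310,103)))
E
```

```text
guard [ 0.4809 -0.2808  0.062 ]
w1 [ 0.4563 -0.1996  0.1216] w2 [ 0.4003 -0.2737  0.123 ] sty [ 0.4815 -0.2814  0.1292] pin [ 0.5768 -0.0655  0.1134]
```

>>> step_arm(steps=[[0, 0, 0, 0, -2.05, 1.0, 120], [0, 0, 0, 0, -2.0, 0.92, 120], [0, 0, 0, 0, 0, 0, 120], [0, 0, 0, 2, 0, 0, 120], [0, 0, 0, 2, 0, 0, 120], [0, 0, 0, 0, 0, 0, 120]])

```text
t: 11.22
tcp_pos: [0.4823, -0.2755, 0.1708]
ee_rot: [2.992, 1.567, 2.577]
wrist_force: [-0.1, 0.6, -0.5]
gripper_width: 0.0462
```

```bash
python3 snap.py wrist pics/w8.png; python3 - <<'E'
from h import *
a=cv2.imread("pics/w8.png")[100:340,170:490];cv2.imwrite("pics/w8c.png",cv2.resize(a,(800,600),interpolation=cv2.INTER_CUBIC))
E
```

```text
11.225 [ 0.4823 -0.2755  0.1708] [2.9921 1.5668 2.5766] [-0.0713  0.6109 -0.5304] 0.04623423028147322 [-0.1561  0.2007  0.7067  1.8039 -0.1399  1.1917  1.7485]
[[-0.0014  0.404   0.9148]
 [ 0.0011  0.9148 -0.404 ]
 [-1.      0.0005 -0.0017]]
```

View pics/w8c.png

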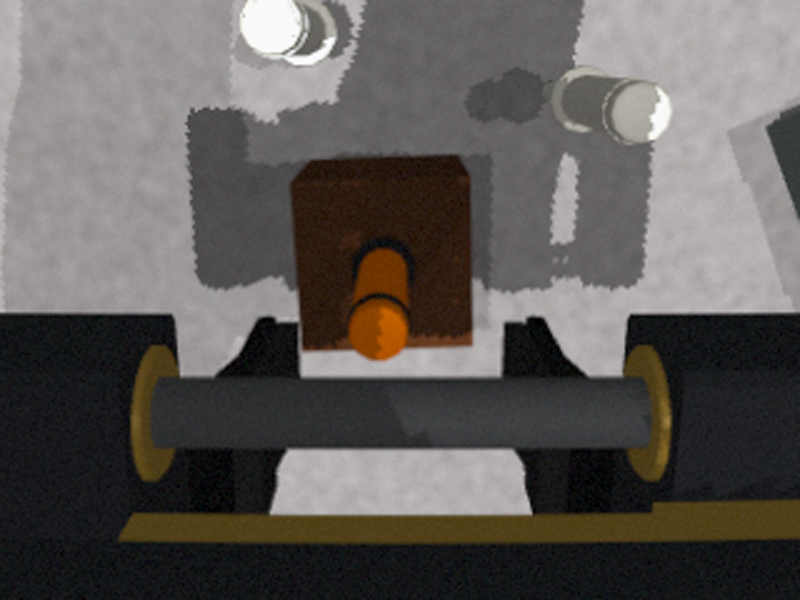

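```bash
python3 - <<'E'
from h import *
import pickle
np.set_printoptions(precision=4,suppress=True)
s=pickle.load(open('pics/w8.png.pkl','rb'))
W=lambda x,y,z:atz('wrist',(170+x/2.5-.3,100+y/2.5-.3),z,s)
R=Ro.from_euler('xyz',s['ee_rot']).as_matrix()
for p in (W(379,330,.126),W(383,265,.064)): print(p,R.T@(p-s['tcp_pos']))
E
```

```text
[ 0.4806 -0.2807  0.126 ] [ 0.0448 -0.0055  0.0006]
[ 0.4801 -0.2808  0.064 ] [ 0.1068 -0.0058  0.0006]
```

>>> step_arm(steps=[[0, 0, 0, 0, -0.55, 0.05, 120], [0, 0, 0, 1.5, 0, 0, 120], [0, 0, 0, 1.8, 0, 0, 120], [0, 0, 0, 1.8, 0, 0, 120], [0, 0, 0, 1.3, 0, 0, 120], [0, 0, 0, 0.8, 0, 0, 120], [0, 0, 0, 0, 0, 0, 120]])

```text
t: 12.15
tcp_pos: [0.4806, -0.2832, 0.0999]
ee_rot: [-2.92, 1.57, 2.945]
wrist_force: [0.1, 0.8, -0.5]
gripper_width: 0.0461
```

>>> step_arm(steps=[[0, 0, 0, 0.1, 0.2, -0.1, 120], [0, 0, 0, 0, 0, 0, 255], [0, 0, 0, 0, 0, 0, 255], [0, 0, 0, 0, 0, 0, 255], [0, 0, 0, 0, 0, 0, 255], [0, 0, 0, 0, 0, 0, 255]])

```text
t: 12.9
tcp_pos: [0.481, -0.2811, 0.0997]
ee_rot: [0.632, 1.571, 0.214]
wrist_force: [-0.1, 0.4, 1.3]
gripper_width: 0.0153
```

>>> step_arm(steps=[[0, 0, 0, 0, 0, 0, 255], [0, 0, 0, 0, 0, 0, 255], [0, 0, 0, 0, 0, 0, 255]])

```text
t: 13.28
tcp_pos: [0.4809, -0.2811, 0.0997]
ee_rot: [0.597, 1.571, 0.18]
wrist_force: [-1.4, 0.3, 2.2]
gripper_width: 0.0151
```

```bash
python3 snap.py wrist pics/w9.png; python3 - <<'E'
from h import *
a=cv2.imread("pics/w9.png")[100:340,170:490];cv2.imwrite("pics/w9c.png",cv2.resize(a,(800,600),interpolation=cv2.INTER_CUBIC))
E
```

```text
13.275 [ 0.4809 -0.2811  0.0997] [0.5972 1.5706 0.1795] [-1.3941  0.3224  2.2472] 0.015140602899658785 [-0.1193  0.2869  0.6917  1.8742 -0.2094  1.0534  1.8097]
[[ 0.0002  0.4058  0.914 ]
 [ 0.0001  0.914  -0.4058]
 [-1.      0.0001  0.0002]]
```

View pics/w9c.png

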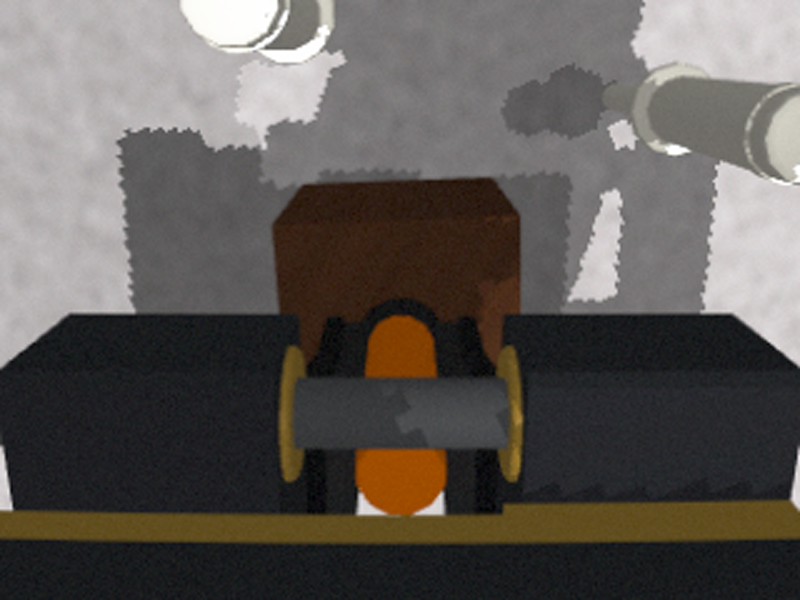

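The stylus is gripped (15.1 mm opening, 16 mm handle) and centred in the jaws. I'll lift it 10 cm.

>>> step_arm(steps=[[0, 0, 0, -0.6, 0, 0, 255], [0, 0, 0, -1.5, 0, 0, 255], [0, 0, 0, -2, 0, 0, 255], [0, 0, 0, -2, 0, 0, 255], [0, 0, 0, -2, 0, 0, 255], [0, 0, 0, -1.4, 0, 0, 255], [0, 0, 0, -0.5, 0, 0, 255], [0, 0, 0, 0, 0, 0, 255]])

```text
t: 14.32
tcp_pos: [0.4808, -0.281, 0.1996]
ee_rot: [1.024, 1.571, 0.607]
wrist_force: [0.8, -0.5, -1.1]
gripper_width: 0.0154
```

```bash
python3 snap.py side pics/s10.png; python3 - <<'E'
from h import *
a=cv2.imread("pics/s10.png")[180:390,220:480];cv2.imwrite("pics/s10c.png",cv2.resize(a,(743,600),interpolation=cv2.INTER_CUBIC))
E
```

```text
14.325 [ 0.4808 -0.281   0.1996] [1.0244 1.5706 0.6067] [ 0.828  -0.5062 -1.0971] 0.01536196762255586 [-0.1611  0.1734  0.7174  1.7695 -0.1203  1.2429  1.7408]
[[-0.0006  0.4057  0.914 ]
 [ 0.0003  0.914  -0.4057]
 [-1.      0.0001 -0.0007]]
```

View pics/s10c.png

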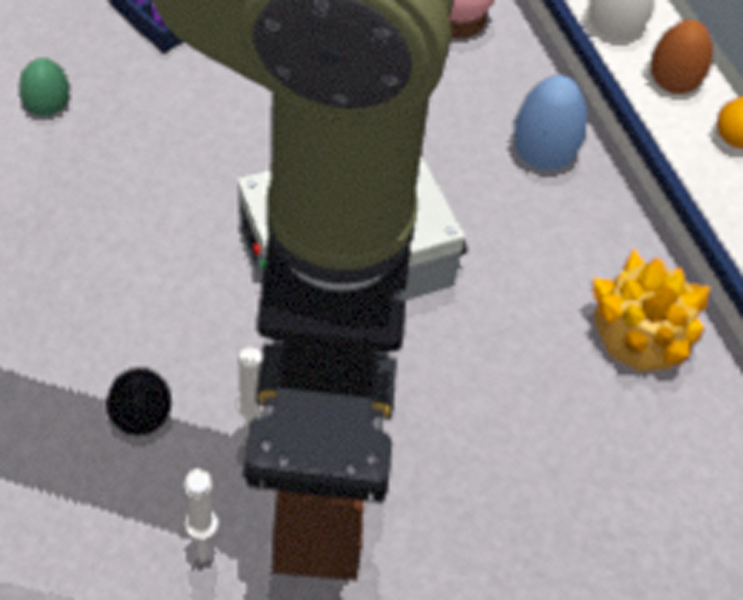

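>>> step_arm(steps=[[0, 0, 0, 0, 2, 0, 255], [0, 0, 0, 0, 3.5, 0, 255], [0, 0, 0, 0, 4, 0, 255], [0, 0, 0, 0, 4, 0, 255], [0, 0, 0, 0, 4, 0, 255], [0, 0, 0, 0, 3.5, 0, 255], [0, 0, 0, 0, 2, 0, 255], [0, 0, 0, 0, 0.7, 0, 255]])

```text
t: 15.38
tcp_pos: [0.577, -0.0637, 0.1989]
ee_rot: [-2.376, 1.57, -2.793]
wrist_force: [-0.5, -1.1, 0.6]
gripper_width: 0.0154
```

>>> step_arm(steps=[[0, 0, 0, 0, 0, 0, 255], [0, 0, 0, 0, 0, 0, 255]])

```text
t: 15.62
tcp_pos: [0.5765, -0.0663, 0.1996]
ee_rot: [-1.265, 1.57, -1.686]
wrist_force: [-0.6, -0.3, -0.4]
gripper_width: 0.0152
```

```bash
python3 snap.py wrist pics/w11.png; python3 - <<'E'
from h import *
a=cv2.imread("pics/w11.png")[150:330,210:450];cv2.imwrite("pics/w11c.png",cv2.resize(a,(800,600),interpolation=cv2.INTER_CUBIC))
E
```

```text
15.625 [ 0.5765 -0.0663  0.1996] [-1.2653  1.5702 -1.6856] [-0.583  -0.2803 -0.3802] 0.01520530267414324 [-0.4231  0.2163  0.5652  1.7093 -0.1208  1.251   1.3201]
[[ 0.0001  0.4079  0.913 ]
 [-0.0004  0.913  -0.4079]
 [-1.     -0.0003  0.0002]]
```

View pics/w11c.png

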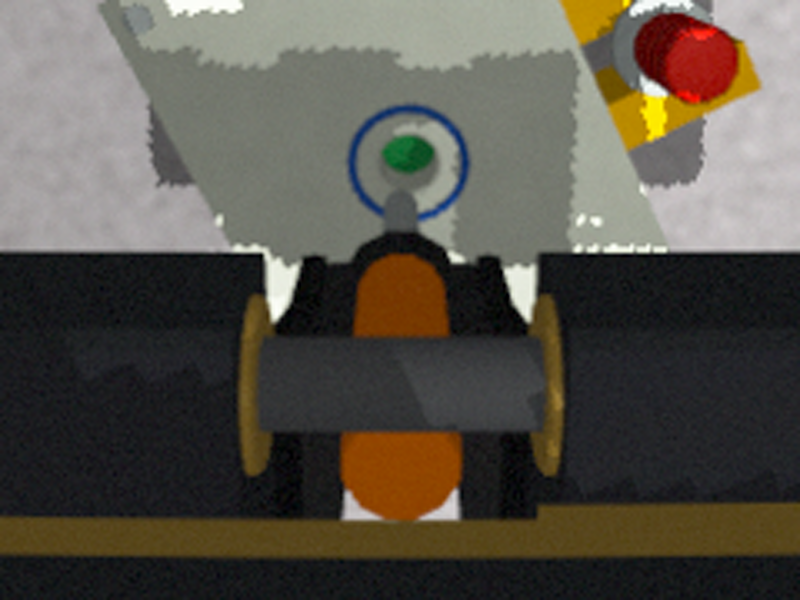

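```bash
python3 - <<'E'
from h import *
import pickle
np.set_printoptions(precision=4,suppress=True)
s=pickle.load(open('pics/w11.png.pkl','rb'))
k=800/240
W=lambda x,y,z:atz('wrist',(210+x/k-.35,150+y/k-.35),z,s)
R=Ro.from_euler('xyz',s['ee_rot']).as_matrix()
p=W(408,163,.07);print(p,R.T@(p-s['tcp_pos']))
tip=s['tcp_pos']-[0,0,.0937]
print('pred tip px crop',(proj('wrist',[tip,tip+[0,0,.004]],s)-[210,150]+.35)*k)
E
```

```text
[ 0.5775 -0.0646  0.07  ] [0.1296 0.002  0.0002]
pred tip px crop [[400.9001 199.1822]
 [400.8994 203.9438]]
```

>>> step_arm(steps=[[0, 0, 0, 0, 0.2, 0, 255], [0, 0, 0, 0, 0, 0, 255], [0, 0, 0, 1, 0, 0, 255], [0, 0, 0, 1, 0, 0, 255], [0, 0, 0, 0.7, 0, 0, 255], [0, 0, 0, 0, 0, 0, 255]])

```text
t: 16.42
tcp_pos: [0.5773, -0.0625, 0.1716]
ee_rot: [-2.648, 1.569, -3.066]
wrist_force: [-0.3, 0.1, -1.6]
gripper_width: 0.0155
```

```bash
python3 snap.py wrist pics/w12.png; python3 - <<'E'
from h import *
a=cv2.imread("pics/w12.png")[150:330,210:450];cv2.imwrite("pics/w12c.png",cv2.resize(a,(800,600),interpolation=cv2.INTER_CUBIC))
E
```

```text
16.425 [ 0.5773 -0.0625  0.1716] [-2.6479  1.5691 -3.0656] [-0.3102  0.1301 -1.6217] 0.015451806399876698 [-0.4205  0.2418  0.5586  1.7404 -0.1362  1.1998  1.3279]
[[-0.0006  0.4058  0.914 ]
 [-0.0001  0.914  -0.4058]
 [-1.     -0.0003 -0.0006]]
```

View pics/w12c.png

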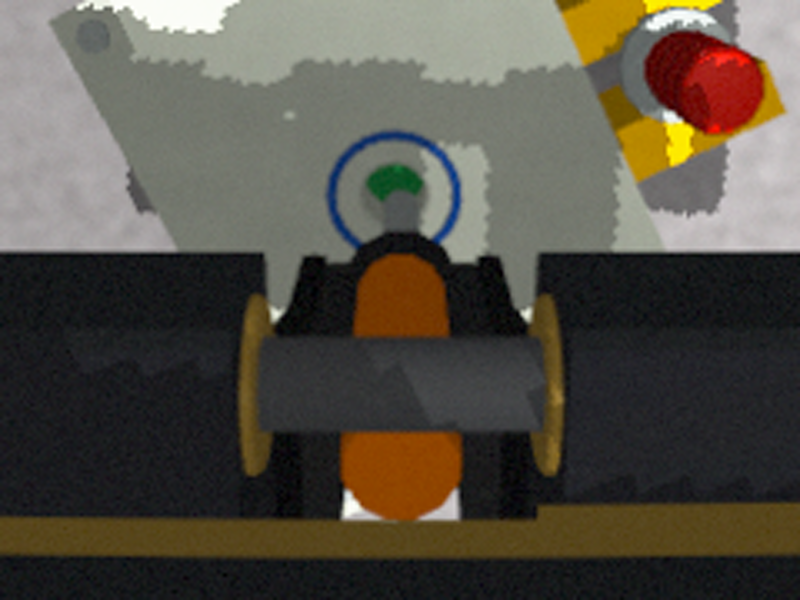

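>>> step_arm(steps=[[0, 0, 0, 0, -0.15, 0, 255], [0, 0, 0, 0, 0, 0, 255], [0, 0, 0, 0, 0, 0, 255], [0, 0, 0, 0, 0, 0, 255]])

```text
t: 16.98
tcp_pos: [0.5773, -0.064, 0.1727]
ee_rot: [0.806, 1.57, 0.388]
wrist_force: [0.1, -0.6, -0.3]
gripper_width: 0.0155
```

```bash
python3 snap.py wrist pics/w13.png; python3 - <<'E'
from h import *
a=cv2.imread("pics/w13.png")[150:330,210:450];cv2.imwrite("pics/w13c.png",cv2.resize(a,(800,600),interpolation=cv2.INTER_CUBIC))
E
```

```text
16.975 [ 0.5773 -0.064   0.1727] [0.8056 1.5705 0.3878] [ 0.1095 -0.5615 -0.304 ] 0.015521333561174093 [-0.4191  0.2398  0.5596  1.7403 -0.1358  1.1998  1.33  ]
[[ 0.0002  0.4056  0.914 ]
 [ 0.0001  0.914  -0.4056]
 [-1.      0.0002  0.0001]]
```

View pics/w13c.png

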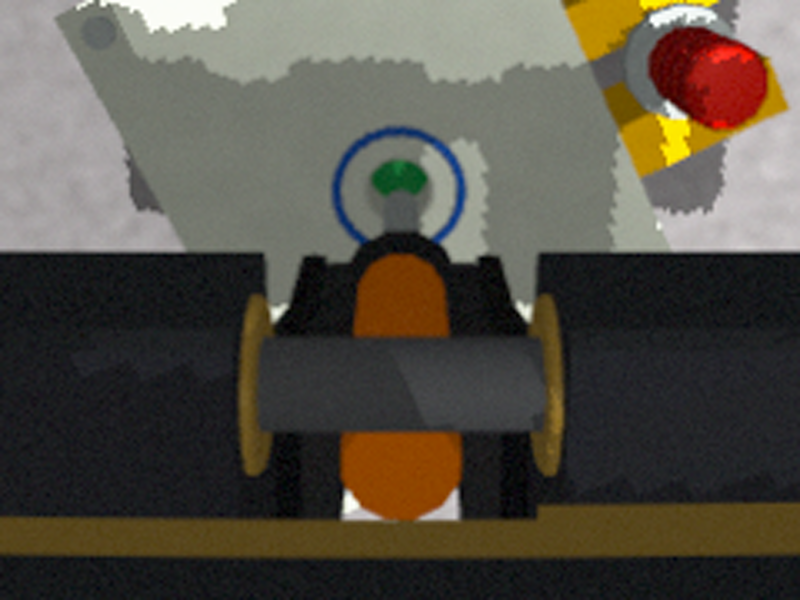

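The stylus is aligned: ring centre at x≈399 and shaft at x≈401 in the crop. Descending.

>>> step_arm(steps=[[0, 0, 0, 1, 0, 0, 255], [0, 0, 0, 1, 0, 0, 255], [0, 0, 0, 1, 0, 0, 255], [0, 0, 0, 0.6, 0, 0, 255], [0, 0, 0, 0, 0, 0, 255], [0, 0, 0, 0, 0, 0, 255]])

```text
t: 17.77
tcp_pos: [0.5775, -0.064, 0.1368]
ee_rot: [0.393, 1.57, -0.025]
wrist_force: [-0.6, 1.1, 0.7]
gripper_width: 0.0154
```

>>> step_arm(steps=[[0, 0, 0, 0.3, 0, 0, 255], [0, 0, 0, 0.3, 0, 0, 255], [0, 0, 0, 0.2, 0, 0, 255], [0, 0, 0, 0.1, 0, 0, 255], [0, 0, 0, 0, 0, 0, 255], [0, 0, 0, 0, 0, 0, 255]])

```text
t: 18.52
tcp_pos: [0.5776, -0.064, 0.128]
ee_rot: [0.468, 1.57, 0.05]
wrist_force: [-0.1, 0.3, 3.8]
gripper_width: 0.0152
```

```bash
python3 snap.py wrist pics/w14.png; python3 - <<'E'
from h import *
a=cv2.imread("pics/w14.png")[150:330,210:450];cv2.imwrite("pics/w14c.png",cv2.resize(a,(800,600),interpolation=cv2.INTER_CUBIC))
E
```

```text
18.525 [ 0.5776 -0.064   0.128 ] [0.4681 1.5697 0.0503] [-0.1353  0.2654  3.7683] 0.01519214950544201 [-0.4071  0.2846  0.5511  1.7867 -0.1647  1.115   1.3518]
[[ 0.001   0.4058  0.914 ]
 [ 0.0001  0.914  -0.4058]
 [-1.      0.0005  0.0009]]
```

View pics/w14c.png

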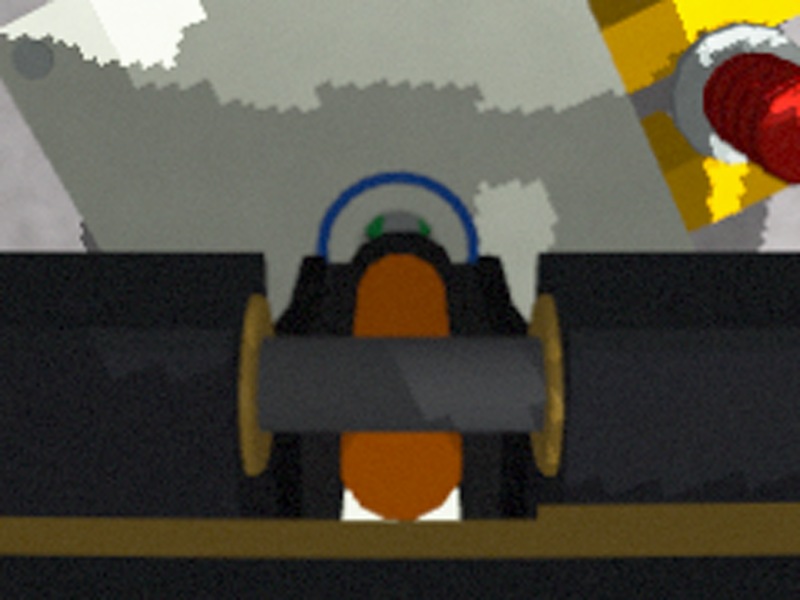

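>>> step_arm(steps=[[0, 0, 0, 0.1, 0, 0, 255], [0, 0, 0, 0.1, 0, 0, 255], [0, 0, 0, 0.0, 0, 0, 255], [0, 0, 0, 0, 0, 0, 255]])

```text
t: 19.08
tcp_pos: [0.5779, -0.0641, 0.1268]
ee_rot: [0.635, 1.569, 0.217]
wrist_force: [0.1, -0.6, 9.6]
gripper_width: 0.0151
```

>>> step_arm(steps=[[0, 0, 0, 0, 0, 0, 255], [0, 0, 0, 0, 0, 0, 255], [0, 0, 0, 0, 0, 0, 255], [0, 0, 0, 0, 0, 0, 255]])

```text
t: 19.58
tcp_pos: [0.5778, -0.0641, 0.1268]
ee_rot: [0.643, 1.569, 0.225]
wrist_force: [-0.6, -0.5, 9.7]
gripper_width: 0.0152
```

```bash
python3 snap.py wrist pics/w15.png; python3 snap.py side pics/s15.png;  python3 - <<'E'
from h import *
for i in range(4): print(read_state()['wrist_force'],read_state()['tcp_pos'])
a=cv2.imread("pics/w15.png")[130:330,200:440];a=cv2.resize(a,(400,333),interpolation=cv2.INTER_CUBIC)
b=cv2.imread("pics/s15.png")[150:350,220:460];b=cv2.resize(b,(400,333),interpolation=cv2.INTER_CUBIC)
cv2.imwrite("pics/w15c.png",cv2.hconcat([a,b]))
E
```

```text
19.575 [ 0.5778 -0.0641  0.1268] [0.6425 1.5692 0.2247] [-0.6334 -0.539   9.7185] 0.015249400382060204 [-0.4064  0.286   0.5508  1.7877 -0.166   1.1125  1.3529]
[[ 0.0015  0.4058  0.914 ]
 [ 0.0003  0.914  -0.4058]
 [-1.      0.0009  0.0012]]
19.625 [ 0.5778 -0.0641  0.1268] [0.6283 1.5693 0.2105] [-0.5536  0.4536  9.9342] 0.01513754678678703 [-0.4064  0.286   0.5508  1.7877 -0.166   1.1125  1.3528]
[[ 0.0015  0.4057  0.914 ]
 [ 0.0004  0.914  -0.4057]
 [-1.      0.0009  0.0013]]
[-1.41116327  0.06724912 10.13232559] [ 0.57783717 -0.06406908  0.12681988]
[-1.41116327  0.06724912 10.13232559] [ 0.57783717 -0.06406908  0.12681988]
[-1.41116327  0.06724912 10.13232559] [ 0.57783717 -0.06406908  0.12681988]
[-1.41116327  0.06724912 10.13232559] [ 0.57783717 -0.06406908  0.12681988]
```

View pics/w15c.png

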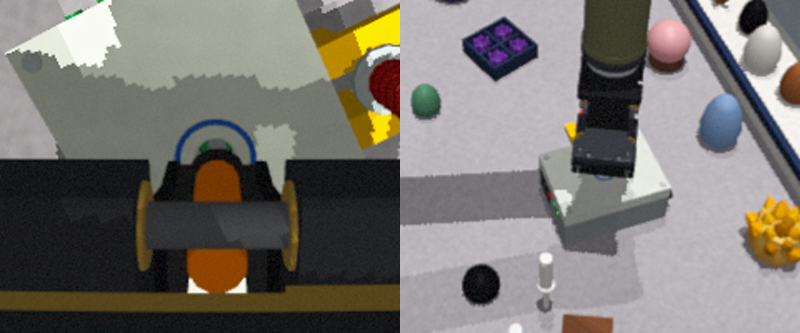

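```bash
python3 -c "
from rig import *
finish_job(); print(read_state()['wrist_force'])"
```

```text
the job is handed in; nothing more can be done
the job is handed in; nothing more can be done
```

I drew the guard pin out of the reset hole, hung it by its collar in the yellow notch and let go of it. I then took the orange stylus from its stand and pressed the button through the hole. I handed the job in at about 19.7 s, still gripping the stylus and holding the button down; no verdict was given.

- **Button:** The TCP came to rest at z = 0.1268, which puts the stylus tip at about 33 mm above the table (37 mm below the hole's mouth). The upward push held at about 10 N, well above the 5 N needed for full travel. The button's travel can't be read directly, so I take it as fully down from the force and the tip height.
- **Stylus grip:** The opening stayed at 15.2 mm on the 16 mm handle. The shaft was within about 1 mm of the hole's centre, and I saw no sign of slip.
- **Pin:** In the last pictures that showed it whole, it stood upright with its collar resting on both fork arms. I measured its centring just before lowering it, at within about 1 mm of the slot's middle. The final picture shows it only at the edge of the frame.
- **Bystanders:** Those visible in the final side view looked unmoved, and so did the nearer white look-alike. The purple amethyst was out of the last views.
- **Disagreements:** The tool was often 2–5 mm off its commanded position just after a move, so I corrected sideways before the pin grasp, the stylus grasp and the insertion.

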